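# Open the fruit seller's travel cupboard past its safety catch

## Task

The seller needs the cash tin: open the small white travel cupboard on the stall table. Press the free side of its handleless door until the push latch clicks and lets it spring ajar, then reach down through the gap, hold down the safety catch hidden behind the door while you draw the door past it, and swing the door wide open, near enough square to the cupboard, and leave it standing so. Do not force the door against the catch, leave the flat tin lying on top of the cupboard, and do not disturb the fruit or anything else on the table.

Things in the scene. Friction and masses are not known exactly. Their poses are not given: they have to be found in the camera images.
- cupboard: White laminate cupboard, fixed: carcass 260 mm wide (y), 200 deep (x), 260 high. Origin: table level, middle of the carcass's open front plane; +x goes back into the carcass, +y to the hinge side (left seen from the robot), z up. Top panel 10 mm thick, sides 12 mm. The handleless door covers the whole front and, shut, stands 5 mm clear of the front plane.
- door (a joint): Door angle about its upright hinge, rad: 0 shut on its latch, grows opening towards the robot; stops at -0.021 (pressed in) and 1.75. Door 260 mm wide, 12 thick, 0.55 kg, top edge level with the carcass's top. Light hinge friction (0.035 N m), it stays where left. Past about 0.5 rad it is clear of the safety catch, which has then sprung back up.
- door_hinge (a point): Point on the door's hinge axis at the height of the door's top edge (260 mm up); the axis lies in mid-thickness of the door, 133 mm left of the cupboard's middle and 11 mm in front of the front plane.
- door_edge (a point): Top corner of the door's free edge, mid-thickness, 263 mm from the hinge axis; moves with the door.
- press_spot (a point): On the door's outer face, 30 mm below its top, 235 mm from the hinge. Push-to-open latch inside: pressing here 5 mm inwards (about 6 N, then a hard stop) clicks it; let go, and a spring plunger drives the door out to 0.16 rad or on to the catch. Pressed fully in again it locks again. Ajar, the door is loose between the plunger and the safety catch.
- catch_zone (a point): Top of the door's inner face, 170 mm from the hinge axis; moves with the door. Hidden safety catch: a sprung orange arm 16 mm wide, square to the inner face, on a white seat (26 mm wide, 11 thick), up to 38 mm along the door either way from here. Its upper side slopes from 39 mm below the door's top at the door to 30 mm below 55 mm out; the barb beyond rises to 12 mm below.
- rail_mid (a point): Middle of the steel rail (8 mm, along y) just under the carcass's top, 12 mm behind the front plane. The catch's barb hooks behind it, stopping the door with a gap of about 44 mm at the catch (0.19 to 0.30 rad). Arm pressed down 4 to 8 mm, 30 mm out from the door, with about 6 N: barb free. Pulled hard against the rail, the arm will not go down.
- clip_tin: Flat green tin with aluminium lid, 70 x 120 x 20 mm, lying loose on the cupboard's top towards the back. Origin: centre of its underside.
- bananas_ripe: Loose hand of yellow bananas about 200 x 260 x 80 mm, crown at its origin, fingers fanned to its -x. Leave it alone.
- bananas_green: Loose hand of green bananas, same size and axes. Leave it alone.
- bananas_small: Loose hand of small yellow bananas, about 150 x 200 x 80 mm, same axes. Leave it alone.
- papaya: Loose orange papaya lying along its x, 170 x 100 x 100 mm. Origin: under its centre. Leave it alone.
- lime_bowl: Blue bowl of limes, 156 mm across, 95 mm high. Origin: centre of its underside. Leave it alone.
- marker: Red-capped marker pen lying along its x, 140 mm long, 17 mm thick. Leave it alone.
Mind the look-alikes: they are no part of the job. Several things have the shape of the clip_tin; the one meant has the colours described above.

How it is judged (in metres and radians):
On the way, in this order (a step that is already met when the one before it is completed fails the run):
1. the push latch has let the door spring ajar (value of joint door above 0.13 rad), for 0.2 s.
2. the catch is held down and the door drawn past it (value of joint door above 0.6 rad), for 0.1 s.
At the end, for the whole second after the job is handed in: The door stands open by at least 1.2 rad (about 70 degrees), at rest, and the flat tin still lies on top of the cupboard (value of joint door above 1.2 rad and velocity of joint door between -0.05 and 0.05 rad/s and z of clip_tin in the frame of cupboard above 0.25 m); the robot touches nothing.
It fails at once if the door or its catch is forced: more than 45 N between the robot and the door with its catch (contact force between door and the fingers above 45 N or contact force between door and the arm above 45 N).
It fails at once if the tin on the cupboard is pushed more than 30 mm (distance of clip_tin from where it was at the start of the episode above 0.03 m).
It fails at once if fruit or the marker on the table is moved more than 30 mm (distance of any of bananas_ripe, bananas_green, bananas_small, papaya, lime_bowl, marker from where it was at the start of the episode above 0.03 m).
It also fails if it takes over 61 s, if anything falls off the work surface, if the arm or the gripper's body presses on something with over 40 N, if the wrist force passes 120 N, or if a joint passes its speed limit or range.

## Robot

A 6-joint arm with a two-finger parallel gripper is mounted at the origin on the work surface. World frame = base frame: x ahead of the robot, y to its left, z up, the work surface at z = 0. Lengths are in mm, angles in rad, forces in N, time in s.
With the tool pointing down it reaches from about 400 to 925 mm from the base axis. Payload 12.5 kg.
Tool frame: the origin (TCP) lies midway between the tips of the shut fingers; the grasp point (between the pads) lies 19 mm behind it; z points along the fingers, y is the direction in which the jaws open and shut (so a half turn about z gives the same grasp; the last joint's range is limited). The gripper opens to 95 mm and grips with 3 to 60 N. Pads are 20 mm wide; open, the fingers measure 119 mm over their backs; the gripper's body (75 mm by 180 mm) begins 59 mm behind the grasp point.
Start: joints at [1.099, 0.491, 1.559, -0, 1.092, -0.106], TCP at [223.545, 583.673, 214.661] pointing down, gripper open.
Joint ranges: [-3.1, 3.1], [-0.84, 2.19], [0.05, 2.79], [-1.13, 4.28], [0.06, 2.93], [-2.69, 2.69]. Speed limits (rad/s): [2.22, 2.22, 2.79, 3.14, 3.14, 3.14].

## Interface

Orientations are given as [roll, pitch, yaw] about the fixed x, y, z axes, in that order (R = Rz(yaw) Ry(pitch) Rx(roll)).
In Python, from cell import env, eyes, job_done, boxes_of, regions_of gives the robot as it stands.
- The arm moves only by the tool send_rows, never from a script. Its argument "plan" is text: rows parted by semicolons, each of 5 numbers parted by spaces: the shift along the tool's x, y, z in mm, then the turn about the tool's z in rad, then the finger opening in mm, from 0 to 95.1. In form: x y z roll gripper; .... A call has 1 to 8 rows; each row shifts and turns the pose as measured when the row begins, along the tool's axes as they then stand; what a row does not reach is not made up. A row lasts 1/10 s, in which the tool goes at most 50 mm and 8.59 degrees, less where a joint would pass 70% of its speed; a pose out of reach is approached as far as the arm can. A call with a gripper value outside its range is refused whole. The fingers move at their own pace and stop on an object; the grip force is fixed at half the most. Time passes only in rows, so rows that do not move let the fingers close. It gives the time, the measured TCP pose, the force and the opening at its end, in the units of the state.
- env.state(): the state, without advancing time (a new reading comes with each control period).
- eyes.read_camera(name): name is "scene" or "top" or "wrist"; returns a dict with "image" (480x640x3 uint8, red, green, blue), "vertical_fov" (degrees; the focal length in pixels is half the picture's height over the tangent of half this angle, whatever the lens; pixels are square), "cx", "cy" (the principal point, pixels), "k1" (the pictures are not rectified: a ray, as slopes to the right and down, at radius r is drawn at 1 + k1 r^2 times it, then the intrinsics apply), "extrinsics" (4x4, takes a point from camera to world coordinates). Camera axes: x right, y up, looking along -z (the intrinsics and any distortion apply to the point x, -y, -z); pixel columns grow to the right and rows downward; lengths in mm; the calibration is good to about 2 mm. A picture is of the moment at which its call begins. There is no depth.
- job_done(): hands the job in, once; it reports no verdict.
Trained networks look in a picture, given as the dict that the camera call returned (one of the last four; its "shot" number tells which), for a name from the list of things; names that differ only in an ending like _2 or _b are one class to them, and where a whole thing is asked for, a point or a joint stands for the part that bears it (a point fixed in the world has none). Each returns a list of dicts, best first, with "confidence" (0 to 1); they miss things now and then, are a little off and sometimes report something else, mostly with a low value. They report only what shows in the picture. A call takes as long as a camera call. They do not tell look-alikes from the thing itself.
- boxes_of(target, picture): "bbox" ([left, top, width, height] in pixels, round what is visible of it).
- regions_of(target, picture): "pixels" (480x640 bool, what is visible of it) and "bbox" ([left, top, width, height] in pixels, round what is visible of it).
The state is a dict: "t": time; "joints": joint angles; "qvel": joint speeds; "tau": joint torques, N m; "eef_pos": TCP position; "tcp_rot": TCP orientation; "ft_force": force on the tool from outside, world axes, zero at the start; "moment": the same for the moment, N m; "opening": opening from 0.0 (shut) to 1.0 (fully open).
Only numpy, scipy, OpenCV 4.12 (cv2) and the standard library are available. Lean on these libraries where they do the work, as an engineer would, in place of code of your own. Each camera call takes 0.05 s, during which the arm holds its last target.

## Working session

There is one attempt and no reset: what is moved stays moved. The work goes in short steps, Python scripts to look and compute and a tool call to move; the robot and the scene stay as the last step left them, time stands still between calls to the robot, and variables do not carry over. Pictures are saved under pics/ and viewed, and the job is handed in when it is done.

Besides the shell and the picture viewer there is one more tool, called after ">>>" as name(argument=value, ...), one argument or row to a line, values as JSON. send_rows: Moves the arm, as the interface text tells. Its arguments: {"type":"object","properties":{"plan":{"type":"string"}},"required":["plan"]}

```bash
ls; mkdir -p pics; python3 - <<'E'
from cell import env, eyes
import cv2
print(env.state())
for n in ["scene","top","wrist"]:
    p=eyes.read_camera(n)
    cv2.imwrite(f"pics/{n}0.png",p["image"][:,:,::-1])
    print(n,p["vertical_fov"],p["cx"],p["cy"],p["k1"],p["extrinsics"])
E
```

```text
pics
{'t': 0.0, 'joints': array([ 1.09939471e+00,  4.91571759e-01,  1.55945986e+00,  1.91479488e-05,
        1.09171899e+00, -1.05605291e-01]), 'qvel': array([ 6.31430371e-04, -1.36379663e-03, -2.61585363e-05, -2.17704040e-04,
        1.78326833e-04,  3.85237142e-04]), 'tau': array([ 1.35910912e-03, -6.12655520e+01, -2.58174598e+01,  6.92690816e-02,
        4.83010348e-02, -6.33441050e-05]), 'eef_pos': array([223.41984333, 583.43086037, 214.05059286]), 'tcp_rot': array([-3.14044294e+00, -1.38946648e-04,  2.77578741e+00]), 'ft_force': array([0.0304741 , 0.80443166, 0.09755627]), 'moment': array([-0.00652024, -0.00083908, -0.01587044]), 'opening': 0.9993148754508691}
scene 54.848602853723264 319.98066404545494 232.02569667708468 -0.015181401930494524 [[-1.79725510e-01 -5.71847040e-01  8.00430949e-01  1.69214461e+03]
 [ 9.83716262e-01 -1.03626672e-01  1.46846273e-01  1.66333665e+02]
 [-1.02761113e-03  8.13788962e-01  5.81159590e-01  1.01153244e+03]
 [ 0.00000000e+00  0.00000000e+00  0.00000000e+00  1.00000000e+00]]
top 53.465494388720806 321.15945153677194 239.2959534491903 -0.0029476728016801764 [[ 7.01939603e-02  9.76302035e-01 -2.04712344e-01  3.07257784e+02]
 [-9.97519447e-01  6.97829562e-02 -9.23538983e-03 -3.37571781e+01]
 [ 5.26890267e-03  2.04852813e-01  9.78778608e-01  1.39791185e+03]
 [ 0.00000000e+00  0.00000000e+00  0.00000000e+00  1.00000000e+00]]
wrist 60.37033407236101 316.9485669740531 239.9823863287983 0.009164942510731425 [[ 3.59044841e-01 -8.90717489e-01 -2.78763623e-01  1.44281293e+02]
 [ 9.33320301e-01  3.42612456e-01  1.07377471e-01  6.13572555e+02]
 [-1.35101730e-04 -2.98729076e-01  9.54337949e-01  3.83931055e+02]
 [ 0.00000000e+00  0.00000000e+00  0.00000000e+00  1.00000000e+00]]
```

View pics/scene0.png

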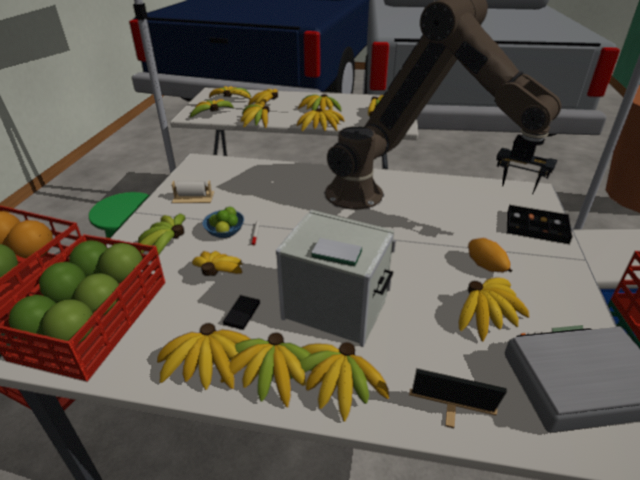

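View pics/top0.png

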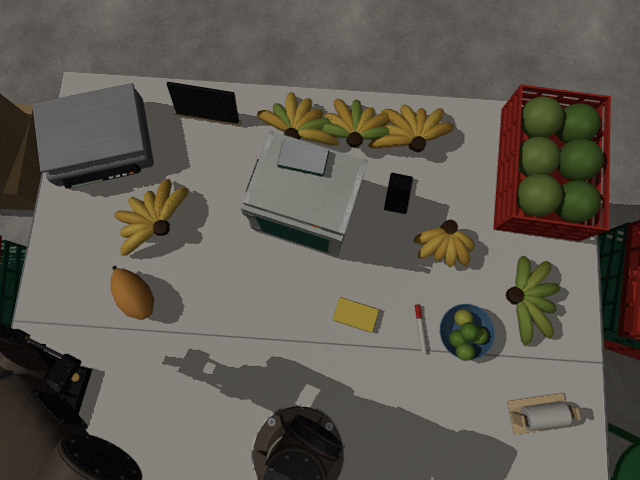

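View pics/wrist0.png

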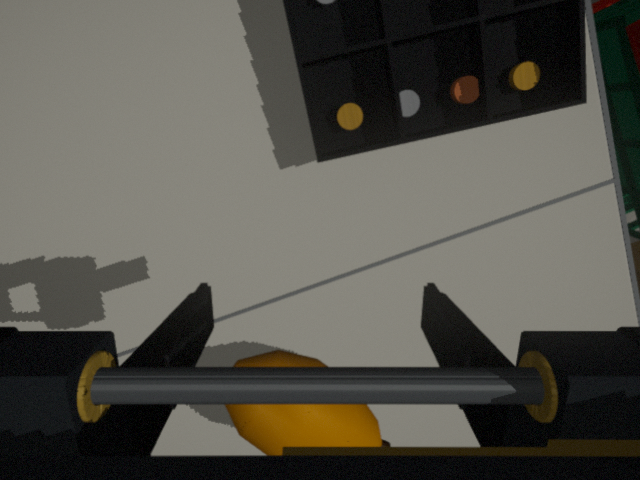

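The top view shows the cupboard around px (305,195), its front facing the robot; the tin is at (303,156). Next I zoom in and measure the corners.

```bash
cat > h.py <<'E'
import numpy as np, cv2
def K(p):
    f=240/np.tan(np.radians(p["vertical_fov"])/2); return f
def proj(p,X):
    E=np.asarray(p["extrinsics"]); X=np.atleast_2d(X)
    c=(X-E[:3,3])@E[:3,:3]; s=np.c_[c[:,0]/-c[:,2], -c[:,1]/-c[:,2]]
    r2=(s**2).sum(1,keepdims=True); s=s*(1+p["k1"]*r2); f=K(p)
    return np.c_[s[:,0]*f+p["cx"], s[:,1]*f+p["cy"]]
def unproj(p,uv,z):
    E=np.asarray(p["extrinsics"]); uv=np.atleast_2d(np.float64(uv)); f=K(p)
    d=np.c_[(uv[:,0]-p["cx"])/f,(uv[:,1]-p["cy"])/f]; s=d.copy()
    for _ in range(10): s=d/(1+p["k1"]*(s**2).sum(1,keepdims=True))
    ray=np.c_[s[:,0],-s[:,1],-np.ones(len(s))]@E[:3,:3].T
    t=(z-E[2,3])/ray[:,2]
    return E[:3,3]+ray*t[:,None]
def cup2w(P,o,yaw):
    P=np.atleast_2d(P); c,s=np.cos(yaw),np.sin(yaw)
    return np.c_[o[0]+c*P[:,0]-s*P[:,1], o[1]+s*P[:,0]+c*P[:,1], P[:,2]]
def w2cup(P,o,yaw):
    P=np.atleast_2d(P); c,s=np.cos(yaw),np.sin(yaw); d=P[:,:2]-np.asarray(o)[:2]
    return np.c_[c*d[:,0]+s*d[:,1], -s*d[:,0]+c*d[:,1], P[:,2]]
E
python3 - <<'E'
from cell import eyes,regions_of,boxes_of
from h import *
import pickle
ps={}
for n in ["scene","top"]:
    p=eyes.read_camera(n); ps[n]=p
    print(n,{k:(round(v[0]["confidence"],2),v[0]["bbox"]) for k in ["cupboard","door","clip_tin","marker","papaya","lime_bowl"] if (v:=boxes_of(k,p))})
pickle.dump(ps,open("ps0.pkl","wb"))
im=ps["top"]["image"][120:270,230:380]; cv2.imwrite("pics/topz.png",cv2.resize(im[:,:,::-1],(600,600),interpolation=cv2.INTER_CUBIC))
im=ps["scene"]["image"][200:350,260:410]; cv2.imwrite("pics/scz.png",cv2.resize(im[:,:,::-1],(600,600),interpolation=cv2.INTER_CUBIC))
E
```

```text
scene {'cupboard': (0.91, [272.9, 210.9, 123.4, 135.1]), 'door': (0.83, [309.6, 212.9, 86.3, 79.0]), 'clip_tin': (0.73, [222.8, 296.7, 39.4, 32.4]), 'marker': (0.68, [311.5, 207.6, 87.7, 85.2]), 'papaya': (0.74, [468.9, 238.8, 41.4, 33.1]), 'lime_bowl': (0.55, [201.9, 205.0, 42.4, 34.9])}
top {'cupboard': (0.59, [238.1, 133.0, 129.3, 123.8]), 'door': (0.88, [243.0, 204.8, 101.6, 53.7]), 'clip_tin': (0.82, [275.8, 142.5, 49.7, 31.5]), 'marker': (0.7, [416.7, 306.1, 13.9, 47.1]), 'lime_bowl': (0.96, [440.6, 303.6, 52.4, 54.9])}
```

View pics/topz.png

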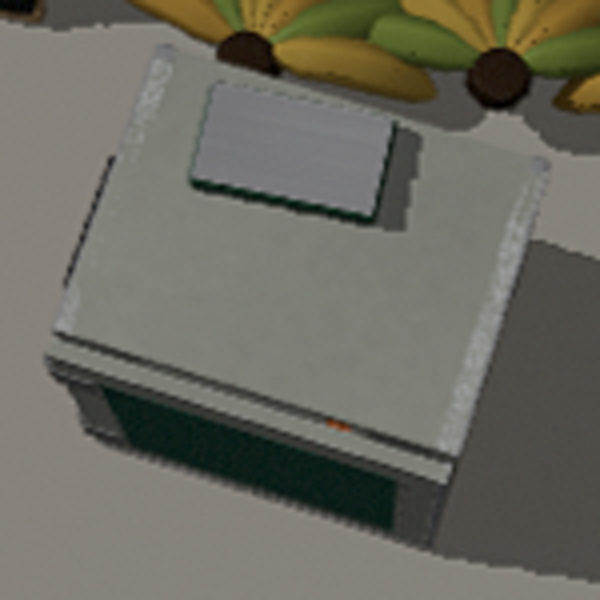

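View pics/scz.png

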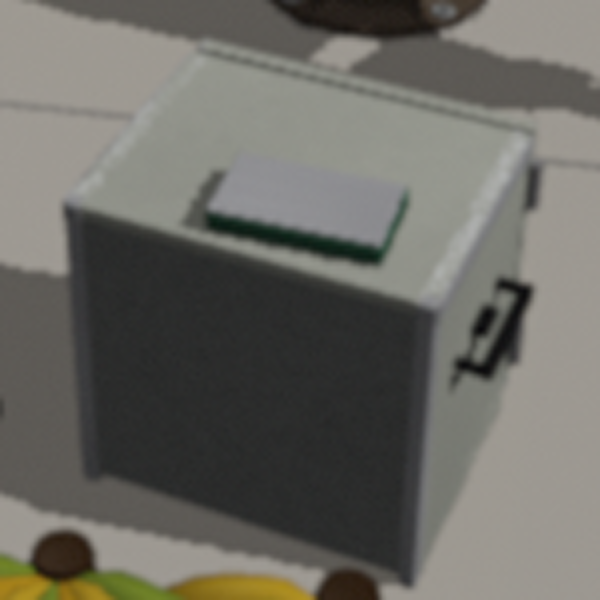

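```bash
python3 - <<'E'
from h import *
import pickle
from scipy.optimize import least_squares
ps=pickle.load(open("ps0.pkl","rb"))
T=np.array([[58,335],[455,457],[165,47],[545,160]])/4+[230-.375,120-.375]
W=unproj(ps["top"],T,260); print(W.round(1))
print([round(float(np.linalg.norm(W[a,:2]-W[b,:2])),1) for a,b in [(0,1),(2,3),(0,2),(1,3)]])
S=np.array([[72,205],[432,305]])/4+[260-.375,200-.375]
Ws=unproj(ps["scene"],S,260); print(Ws.round(1))
C=np.array([[0,130,260],[0,-130,260],[200,130,260],[200,-130,260]],float)
D=np.array([[200,-130,260],[200,130,260]],float)
Dd=np.array([[-17,130,260],[-17,-130,260]],float) # door outer top edge
Td=np.array([[48,361],[447,484]])/4+[230-.375,120-.375]
def res(v):
    return np.r_[(proj(ps["top"],cup2w(C,v[:2],v[2]))-T).ravel(),(proj(ps["top"],cup2w(Dd,v[:2],v[2]))-Td).ravel(),(proj(ps["scene"],cup2w(D,v[:2],v[2]))-S).ravel()]
r=least_squares(res,[450,0,0.0]); print(r.x,r.fun.round(2))
o=r.x
z=235
orange=unproj(ps["top"],np.array([[338,425]])/4+[230-.375,120-.375],z)
print("orange",orange,w2cup(orange,o[:2],o[2]))
np.save("cup.npy",o)
for n,P in dict(hinge=[-11,133,260],edge=[-11,-130,260],press=[-17,-102,230]).items(): print(n,cup2w(P,o[:2],o[2]))
tin=unproj(ps["top"],np.array([[205,82],[395,122],[378,218],[193,183]])/4+[230-.375,120-.375],280); print(w2cup(tin,o[:2],o[2]).round())
E
```

```text
[[ 622.3  173.7  260. ]
 [ 562.6  -76.3  260. ]
 [ 817.7  125.2  260. ]
 [ 758.7 -121.4  260. ]]
[257.0, 253.6, 201.3, 201.2]
[[ 761.5 -118.4  260. ]
 [ 819.3  125.6  260. ]]
[ 5.92971366e+02  4.89079561e+01 -2.35272945e-01] [-0.62 -0.41  0.5   0.03 -1.36 -0.13  1.05  0.66 -0.41 -0.6   0.47 -0.24
 -1.68 -1.21  1.3  -0.26]
orange [[583.52805131  -2.77273499 235.        ]] [[  2.86404533 -52.45824321 235.        ]]
hinge [[613.27782803 180.80809874 260.        ]]
edge [[551.97031361 -74.94644897 260.        ]]
press [[552.66264485 -46.31917741 230.        ]]
[[178.  90. 280.]
 [189. -31. 280.]
 [125. -40. 280.]
 [112.  76. 280.]]
```

```bash
cat >> h.py <<'E'
def plan_to(env,w,psi,n=1):
    s=env.state(); d=np.asarray(w)-s["eef_pos"]; y=s["tcp_rot"][2]
    print("t",round(s["t"],2),"pos",s["eef_pos"].round(1),"yaw",round(y,3),"F",s["ft_force"].round(1),"open",round(s["opening"],3))
    a=(y-psi+np.pi)%(2*np.pi)-np.pi
    print("tool-frame now: x %.1f y %.1f z %.1f roll %.3f"%(d[0]*np.cos(y)+d[1]*np.sin(y), d[0]*np.sin(y)-d[1]*np.cos(y), -d[2], a))
    # rows with constant turn per row
    out=[]
    for i in range(n):
        yy=y-a*i/n; out.append("%.1f %.1f %.1f %.3f"%((d[0]*np.cos(yy)+d[1]*np.sin(yy))/n,(d[0]*np.sin(yy)-d[1]*np.cos(yy))/n,-d[2]/n,a/n))
    print("\n".join(out))
E
python3 - <<'E'
from h import *
from cell import env
import pickle
ps=pickle.load(open("ps0.pkl","rb"))
o=np.load("cup.npy")
w=cup2w([-80,-102,330],o[:2],o[2])[0]; print(w)
plan_to(env,w,1.336,15)
for n,uv,z in [("papaya",(132,292),50),("ybox",(357,314),10),("marker",(420,328),8),("smallban",(450,228),30),("ripe",(160,228),40)]:
    X=unproj(ps["top"],uv,z)[0]; print(n,X.round(),w2cup(X,o[:2],o[2]).round())
E
```

```text
[491.39824749 -31.63334695 330.        ]
t 0.85 pos [223.5 583.7 214.7] yaw 2.776 F [ 0.2  0.3 -0.1] open 1.0
tool-frame now: x -470.2 y -478.8 z -115.3 roll 1.440
-31.3 -31.9 -7.7 0.096
-34.3 -28.8 -7.7 0.096
-36.9 -25.4 -7.7 0.096
-39.1 -21.7 -7.7 0.096
-41.0 -17.9 -7.7 0.096
-42.5 -13.8 -7.7 0.096
-43.7 -9.7 -7.7 0.096
-44.4 -5.5 -7.7 0.096
-44.7 -1.2 -7.7 0.096
-44.6 3.1 -7.7 0.096
-44.1 7.4 -7.7 0.096
-43.2 11.6 -7.7 0.096
-41.9 15.7 -7.7 0.096
-40.2 19.6 -7.7 0.096
-38.2 23.4 -7.7 0.096
papaya [400. 500.  50.] [[-293.  394.   50.]]
ybox [ 385. -139.   10.] [[-158. -231.   10.]]
marker [ 359. -322.    8.] [[-141. -415.    8.]]
smallban [ 654. -398.   30.] [[ 164. -420.   30.]]
ripe [591. 451.  40.] [[-95. 391.  40.]]
```

>>> send_rows(
  plan="-31 -32 -16 0.096 0; -34 -29 -16 0.096 0; -37 -25 -16 0.096 0; -39 -22 -16 0.096 0; -41 -18 -16 0.096 0; -42 -14 -16 0.096 0; -44 -10 -8 0.096 0; -44 -6 -8 0.096 0",
)

```text
t: 1.65
eef_pos: [363.0, 245.9, 329.1]
tcp_rot: [3.142, 0.002, 1.987]
ft_force: [-0.0, 0.3, 0.6]
opening: 0.385
```

```bash
python3 - <<'E'
from h import *
from cell import env
o=np.load("cup.npy")
plan_to(env,cup2w([-80,-102,330],o[:2],o[2])[0],1.336,8)
E
```

```text
t 1.65 pos [363.  245.9 329.1] yaw 1.987 F [-0.   0.3  0.6] open 0.385
tool-frame now: x -305.7 y 5.4 z -0.9 roll 0.651
-38.2 0.7 -0.1 0.081
-38.0 3.8 -0.1 0.081
-37.6 6.9 -0.1 0.081
-36.9 9.9 -0.1 0.081
-36.0 12.9 -0.1 0.081
-34.8 15.7 -0.1 0.081
-33.4 18.5 -0.1 0.081
-31.8 21.2 -0.1 0.081
```

>>> send_rows(
  plan="-38 1 0 0.081 0; -38 4 0 0.081 0; -38 7 0 0.081 0; -37 10 0 0.081 0; -36 13 0 0.081 0; -35 16 0 0.081 0; -33 18 0 0.081 0; -32 21 0 0.081 0",
)

```text
t: 2.45
eef_pos: [491.6, -46.5, 333.6]
tcp_rot: [3.133, -0.002, 1.309]
ft_force: [0.8, 0.4, -0.2]
opening: 0.005
```

```bash
python3 - <<'E'
from h import *
from cell import env
o=np.load("cup.npy")
plan_to(env,cup2w([-60,-102,224],o[:2],o[2])[0],1.336,4)
E
```

```text
t 2.45 pos [491.6 -46.5 333.6] yaw 1.309 F [ 0.8  0.4 -0.2] open 0.005
tool-frame now: x 14.8 y 16.0 z 109.6 roll -0.027
3.7 4.0 27.4 -0.007
3.7 4.0 27.4 -0.007
3.6 4.0 27.4 -0.007
3.6 4.1 27.4 -0.007
```

>>> send_rows(
  plan="4 4 27 -0.007 0; 4 4 27 -0.007 0; 4 4 27 -0.007 0; 4 4 26 -0.007 0; 0 0 0 0 0; 0 0 0 0 0",
)

```text
t: 3.05
eef_pos: [514.9, -40.8, 224.5]
tcp_rot: [3.13, -0.001, 1.327]
ft_force: [0.1, 0.2, -1.1]
opening: 0.006
```

```bash
python3 - <<'E'
from h import *
from cell import env,eyes
o=np.load("cup.npy")
plan_to(env,cup2w([-60,-102,224],o[:2],o[2])[0],1.336,1)
print(w2cup(env.state()["eef_pos"],o[:2],o[2]))
p=eyes.read_camera("top")
im=p["image"][150:300,230:380].copy(); cv2.imwrite("pics/a1.png",cv2.resize(im[:,:,::-1],(600,600),interpolation=cv2.INTER_CUBIC))
E
```

```text
t 3.05 pos [514.9 -40.8 224.5] yaw 1.327 F [ 0.1  0.2 -1.1] open 0.006
tool-frame now: x 3.4 y -5.0 z 0.5 roll -0.009
3.4 -5.0 0.5 -0.009
[[ -54.98104403 -105.43190944  224.49738088]]
```

View pics/a1.png

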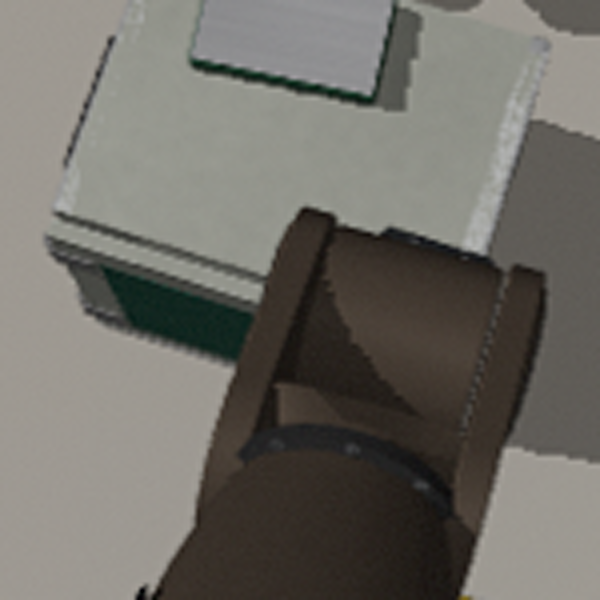

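The arm hides the press spot in the top view, so I go in slowly on the force reading.

>>> send_rows(
  plan="1 10 0 -0.009 0; 1 6 0 0 0; 0 3 0 0 0; 0 0 0 0 0",
)

```text
t: 3.5
eef_pos: [536.7, -44.0, 228.8]
tcp_rot: [3.123, -0.001, 1.336]
ft_force: [0.4, 0.7, -0.2]
opening: 0.007
```

>>> send_rows(
  plan="0 2 2 0 0; 0 2 1 0 0",
)

```text
t: 3.7
eef_pos: [540.8, -45.0, 226.2]
tcp_rot: [3.123, -0.001, 1.336]
ft_force: [0.7, -1.5, -0.0]
opening: 0.006
```

>>> send_rows(
  plan="0 2 0 0 0; 0 2 0 0 0",
)

```text
t: 3.9
eef_pos: [544.8, -46.0, 226.1]
tcp_rot: [3.123, -0.001, 1.336]
ft_force: [0.4, -0.2, 0.3]
opening: 0.004
```

>>> send_rows(
  plan="0 2 0 0 0; 0 2 0 0 0",
)

```text
t: 4.1
eef_pos: [547.8, -46.8, 225.9]
tcp_rot: [3.126, -0.001, 1.336]
ft_force: [-6.1, 1.1, 3.8]
opening: 0.001
```

>>> send_rows(
  plan="0 2 0 0 0",
)

```text
t: 4.2
eef_pos: [549.1, -47.1, 226.0]
tcp_rot: [3.128, -0.001, 1.336]
ft_force: [-6.1, 1.2, 3.8]
opening: 0.004
```

>>> send_rows(
  plan="0 2 0 0 0",
)

```text
t: 4.3
eef_pos: [550.3, -47.4, 226.0]
tcp_rot: [3.13, -0.001, 1.337]
ft_force: [-6.8, 0.6, 3.3]
opening: 0.005
```

>>> send_rows(
  plan="0 2 0 0 0",
)

```text
t: 4.4
eef_pos: [551.4, -47.7, 226.0]
tcp_rot: [3.133, -0.0, 1.337]
ft_force: [-6.2, 0.9, 2.6]
opening: 0.007
```

>>> send_rows(
  plan="0 2 0 0 0",
)

```text
t: 4.5
eef_pos: [551.7, -47.9, 226.0]
tcp_rot: [3.137, -0.0, 1.337]
ft_force: [-16.8, 2.8, 8.6]
opening: 0.008
```

Hard stop reached at about 17 N, so the latch should have clicked. Backing off now.

>>> send_rows(
  plan="0 -30 0 0 0; 0 -40 0 0 0; 0 -20 -25 0 0; 0 0 -50 0 0; 0 0 -30 0 0; 0 0 0 0 0; 0 0 0 0 0",
)

```text
t: 5.2
eef_pos: [460.0, -26.1, 333.2]
tcp_rot: [3.139, -0.0, 1.337]
ft_force: [-1.0, -0.8, -0.2]
opening: 0.007
```

```bash
python3 - <<'E'
from h import *
from cell import env,eyes
o=np.load("cup.npy")
plan_to(env,cup2w([-60,-102,224],o[:2],o[2])[0],1.336,1)
for n,(a,b) in dict(top=(130,230),scene=(200,260),wrist=(0,0)).items():
    p=eyes.read_camera(n); im=p["image"][:,:,::-1]
    if n!="wrist": im=cv2.resize(im[a:a+150,b:b+150],(600,600),interpolation=cv2.INTER_CUBIC)
    cv2.imwrite(f"pics/b1{n}.png",im)
E
```

```text
t 5.2 pos [460.  -26.1 333.2] yaw 1.337 F [-1.  -0.8 -0.2] open 0.007
tool-frame now: x 1.9 y 51.8 z 109.2 roll 0.001
1.9 51.8 109.2 0.001
```

View pics/b1top.png

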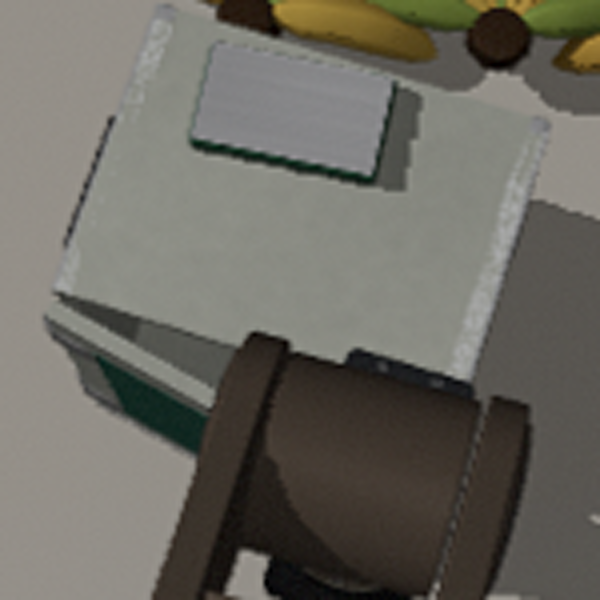

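View pics/b1wrist.png

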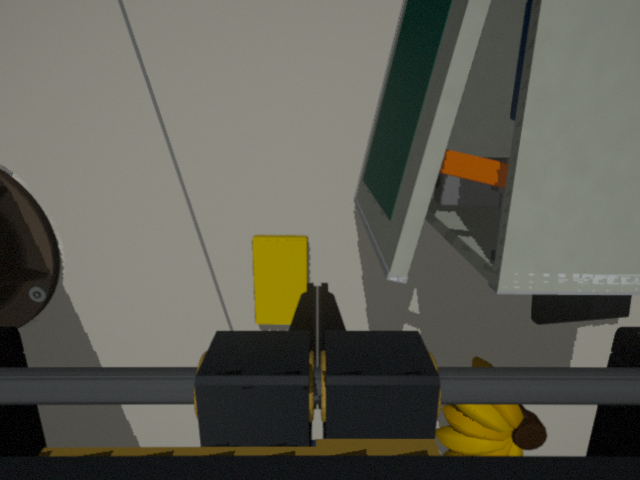

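```bash
cat > meas.py <<'E'
from h import *
from cell import env,eyes
o=np.load("cup.npy")
def c(p,uv,z): return w2cup(unproj(p,uv,z),o[:2],o[2]).round(1)
E
python3 - <<'E'
from meas import *
p=eyes.read_camera("wrist")
# door top corners, z=260
print("door edge outer/inner",c(p,[[388,279],[408,281]],260), "carcass corner",c(p,[[498,292]],260),"door near top of pic",c(p,[[467,0],[491,0]],260))
im=p["image"].astype(int); m=(im[...,0]>180)&(im[...,1]<140)&(im[...,2]<80)
m[:100]=0;m[230:]=0
ys,xs=np.nonzero(m); print(xs.min(),xs.max(),ys.min(),ys.max(),len(xs))
q=np.array([[446,150],[442,173],[507,162],[503,187]]); print("orange z221..230",c(p,q[:2],221),c(p,q[2:],228))
cv2.imwrite("pics/c1.png",cv2.resize(p["image"][120:300,380:560,::-1],(720,720),interpolation=cv2.INTER_CUBIC))
E
```

```text
door edge outer/inner [[ -67.  -120.8  260. ]
 [ -54.2 -122.2  260. ]] carcass corner [[   3.7 -129.8  260. ]] door near top of pic [[-34.1  35.3 260. ]
 [-21.7  35.3 260. ]]Traceback (most recent call last):
  File "<stdin>", line 7, in <module>
    return umr_minimum(a, axis, None, out, keepdims, initial, where)
ValueError: zero-size array to reduction operation minimum which has no identity
```

```bash
python3 - <<'E'
from meas import *
p=eyes.read_camera("wrist")
im=p["image"].astype(int); m=(im[...,0]-im[...,2]>100)&(im[...,1]<0.62*im[...,0])
m[:100]=0;m[230:]=0
ys,xs=np.nonzero(m); print(xs.min(),xs.max(),ys.min(),ys.max(),len(xs))
q=np.array([[446,150],[442,173],[507,162],[503,187]]); print("orange",c(p,q[:2],221),c(p,q[2:],228))
cv2.imwrite("pics/c1.png",cv2.resize(p["image"][120:300,380:560,::-1],(720,720),interpolation=cv2.INTER_CUBIC))
E
```

```text
442 500 151 184 1301
orange [[-25.8 -44.3 221. ]
 [-27.1 -59.5 221. ]] [[ 12.7 -51.4 228. ]
 [ 12.3 -67.9 228. ]]
```

View pics/c1.png

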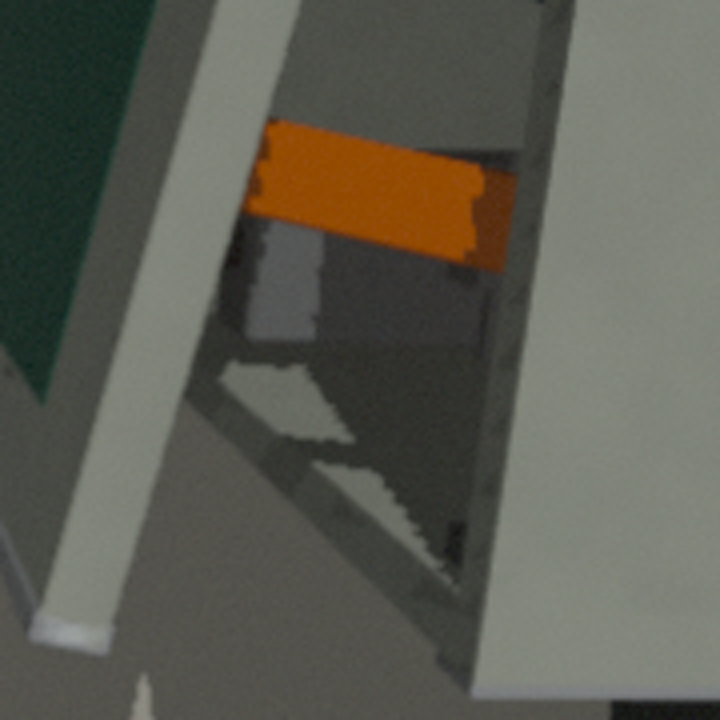

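```bash
python3 - <<'E'
from meas import *
p=eyes.read_camera("wrist")
print(c(p,[[455,120],[408,277],[524,120],[498,292.5]],260))
plan_to(env,cup2w([-17.7,-53.6,300],o[:2],o[2])[0],1.14,4)
E
```

```text
[[ -34.3  -24.3  260. ]
 [ -54.4 -119.5  260. ]
 [   4.4  -24.4  260. ]
 [   3.7 -130.1  260. ]]
t 5.5 pos [459.9 -26.1 332.2] yaw 1.337 F [ 0.  -0.1  0.1] open 0.005
tool-frame now: x 50.2 y 94.3 z 32.2 roll 0.197
12.6 23.6 8.1 0.049
13.7 22.9 8.1 0.049
14.8 22.2 8.1 0.049
15.9 21.5 8.1 0.049
```

>>> send_rows(
  plan="13 23 8 0.05 5; 13 22 8 0.05 5; 14 22 8 0.05 5; 15 21 8 0.05 5; 0 0 0 0 7; 0 0 0 0 7",
)

```text
t: 6.1
eef_pos: [563.4, 0.2, 295.1]
tcp_rot: [-3.136, 0.002, 1.129]
ft_force: [-0.6, -0.3, -0.2]
opening: 0.072
```

```bash
python3 - <<'E'
from meas import *
p=eyes.read_camera("wrist")
plan_to(env,cup2w([-20.1,-54.1,300],o[:2],o[2])[0],1.128,1)
print(w2cup(env.state()["eef_pos"],o[:2],o[2]), proj(p,env.state()["eef_pos"]))
cv2.imwrite("pics/d1.png",p["image"][:,:,::-1])
q=eyes.read_camera("scene"); cv2.imwrite("pics/d2.png",cv2.resize(q["image"][150:330,260:440,::-1],(720,720),interpolation=cv2.INTER_CUBIC))
E
```

```text
t 6.15 pos [5.633e+02 1.000e-01 2.951e+02] yaw 1.129 F [-1.5 -0.7 -1.6] open 0.075
tool-frame now: x -0.3 y -2.6 z -4.9 roll 0.001
-0.3 -2.6 -4.9 0.001
[[-17.50586522 -54.35641854 295.11942542]] [[316.6679836  306.56987637]]
```

View pics/d1.png

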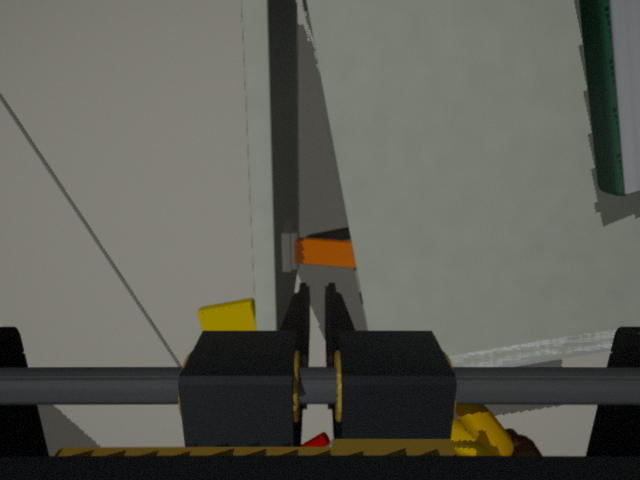

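View pics/d2.png

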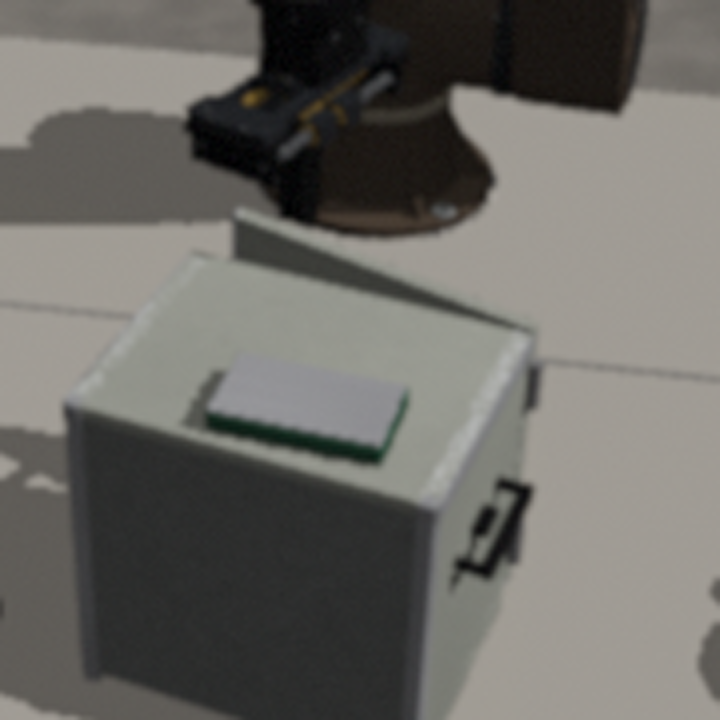

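```bash
python3 - <<'E'
from meas import *
p=eyes.read_camera("wrist"); cv2.imwrite("pics/d3.png",cv2.resize(p["image"][200:350,240:390,::-1],(750,750),interpolation=cv2.INTER_CUBIC))
e=env.state()["eef_pos"]
print("orange near",c(p,[[297,237],[300,264]],223),"far",c(p,[[349,239],[355,268]],228))
print("door inner top",c(p,[[271,100],[274,250],[275,300]],260),"carc front",c(p,[[333,140],[360,280],[365,305]],260))
print(proj(p,[[e[0],e[1],225],[e[0],e[1],260]]))
E
```

```text
orange near [[-27.7 -41.5 223. ]
 [-29.7 -59.1 223. ]] far [[  3.3 -47.7 228. ]
 [  3.4 -66.8 228. ]]
door inner top [[-20.4  37.5 260. ]
 [-36.8 -35.3 260. ]
 [-43.1 -63.5 260. ]] carc front [[  4.6  13.5 260. ]
 [  4.4 -61.4 260. ]
 [  4.5 -76.5 260. ]]
[[317.38789943 254.59789155]
 [317.21529867 276.29979223]]
```

View pics/d3.png

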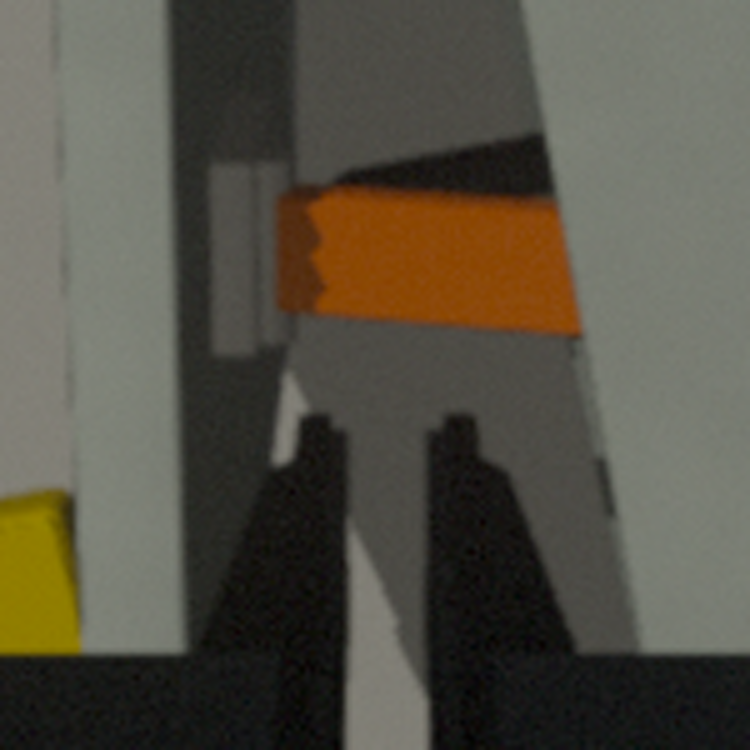

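>>> send_rows(
  plan="2 0 0 0 12; 0 0 15 0 12; 0 0 15 0 12; 0 0 15 0 12; 0 0 12 0 12; 0 0 0 0 12",
)

```text
t: 6.85
eef_pos: [562.3, 1.3, 241.1]
tcp_rot: [3.139, -0.001, 1.129]
ft_force: [-0.5, -0.2, -0.5]
opening: 0.127
```

```bash
python3 - <<'E'
from meas import *
p=eyes.read_camera("wrist"); cv2.imwrite("pics/e1.png",cv2.resize(p["image"][150:350,220:420,::-1],(800,600*800//800),interpolation=cv2.INTER_CUBIC))
plan_to(env,cup2w([-17.8,-52.4,228],o[:2],o[2])[0],1.128,1)
print(w2cup(env.state()["eef_pos"],o[:2],o[2]),env.state()["moment"])
E
```

```text
t 6.9 pos [562.7   1.3 242. ] yaw 1.129 F [ 0.3 -0.1  0.5] open 0.122
tool-frame now: x 1.1 y 0.3 z 14.0 roll 0.001
1.1 0.3 14.0 0.001
[[-18.34376918 -53.36428746 241.98231187]] [-0.09551752  0.08288588  0.04597901]
```

View pics/e1.png

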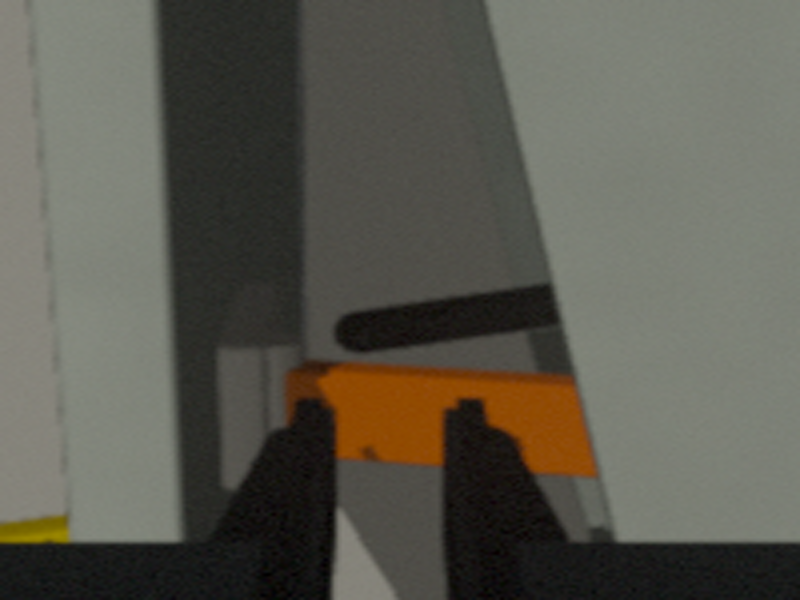

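The tips sit over the orange arm at about (450,420) in the zoom, with clearance to the door and the carcass. Lowering by force.

>>> send_rows(
  plan="1 0 6 0 12; 0 0 6 0 12; 0 0 2 0 12",
)

```text
t: 7.2
eef_pos: [563.8, 2.2, 228.9]
tcp_rot: [3.135, -0.002, 1.129]
ft_force: [-0.7, 0.5, 1.0]
opening: 0.126
```

>>> send_rows(
  plan="0 0 2 0 12; 0 0 2 0 12",
)

```text
t: 7.4
eef_pos: [564.2, 2.1, 225.0]
tcp_rot: [3.134, -0.002, 1.129]
ft_force: [0.5, -0.3, 3.4]
opening: 0.126
```

>>> send_rows(
  plan="0 0 2 0 12; 0 0 2 0 12",
)

```text
t: 7.6
eef_pos: [564.8, 1.8, 221.6]
tcp_rot: [3.132, -0.003, 1.129]
ft_force: [-0.8, -0.5, 6.0]
opening: 0.127
```

>>> send_rows(
  plan="0 0 2 0 12; 0 0 1 0 12",
)

```text
t: 7.8
eef_pos: [566.5, 1.3, 221.3]
tcp_rot: [3.126, -0.004, 1.129]
ft_force: [-1.3, -0.8, 12.8]
opening: 0.13
```

```bash
python3 - <<'E'
from meas import *
p=eyes.read_camera("wrist"); cv2.imwrite("pics/f1.png",cv2.resize(p["image"][200:350,220:420,::-1],(800,600),interpolation=cv2.INTER_CUBIC))
print(w2cup(env.state()["eef_pos"],o[:2],o[2]),env.state()["moment"],env.state()["ft_force"])
E
```

```text
[[-14.60911313 -52.48647197 221.23621142]] [-0.37983507  0.28049053  0.0138415 ] [-0.43543964 -0.62130425 12.37754323]
```

View pics/f1.png

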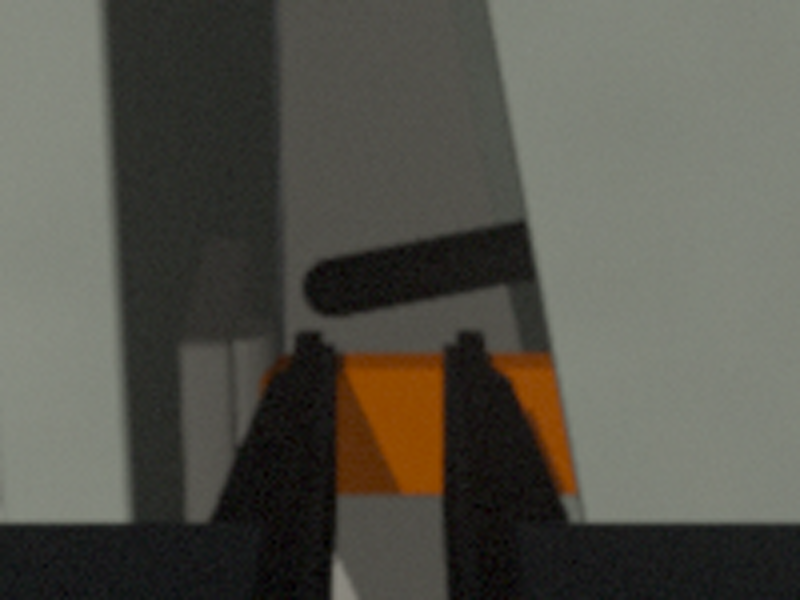

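>>> send_rows(
  plan="0 0 1.5 0 12; -0.5 -4 1 0.02 12; -0.5 -4 1 0.02 12",
)

```text
t: 8.15
eef_pos: [561.4, 2.9, 221.5]
tcp_rot: [3.117, -0.007, 1.088]
ft_force: [-1.0, -2.6, 10.2]
opening: 0.126
```

```bash
python3 - <<'E'
from meas import *
p=eyes.read_camera("wrist"); cv2.imwrite("pics/f2.png",cv2.resize(p["image"][200:350,220:420,::-1],(800,600),interpolation=cv2.INTER_CUBIC))
print(w2cup(env.state()["eef_pos"],o[:2],o[2]),env.state()["moment"],env.state()["ft_force"])
E
```

```text
[[-20.55001007 -52.05191663 221.45418016]] [-0.42315268  0.34205908  0.0176277 ] [-1.13418805 -1.3965504  10.42761972]
```

View pics/f2.png

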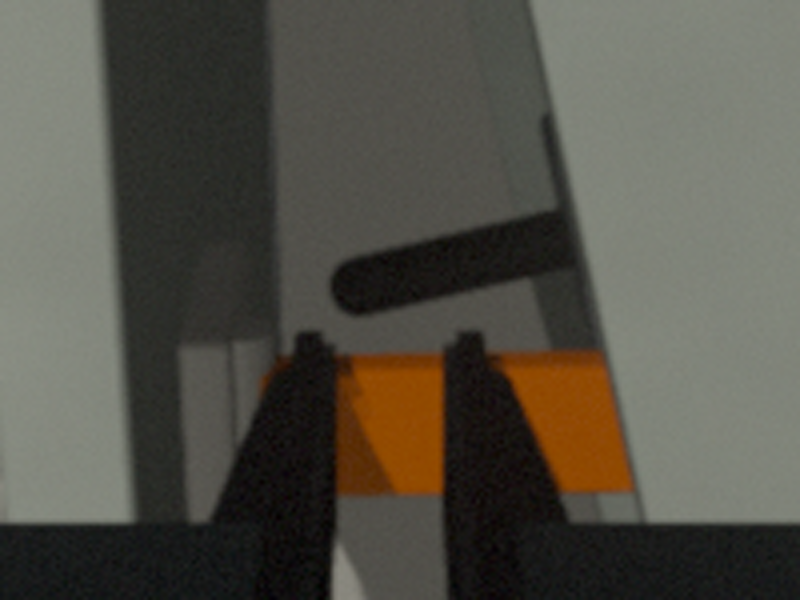

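The door follows the tips and the side force stays small. Continuing.

>>> send_rows(
  plan="-0.6 -4 1.5 0.02 12; -0.6 -4 1.3 0.02 12; -0.6 -4 1.3 0.02 12",
)

```text
t: 8.5
eef_pos: [552.1, 6.1, 221.5]
tcp_rot: [3.108, -0.011, 1.025]
ft_force: [-1.0, -2.9, 13.5]
opening: 0.128
```

```bash
python3 - <<'E'
from meas import *
p=eyes.read_camera("wrist"); cv2.imwrite("pics/f3.png",cv2.resize(p["image"][200:350,220:420,::-1],(800,600),interpolation=cv2.INTER_CUBIC))
print(w2cup(env.state()["eef_pos"],o[:2],o[2]),env.state()["ft_force"])
E
```

```text
[[-30.37524543 -51.04238814 221.45730954]] [-2.09796009 -2.24970529 14.34395159]
```

View pics/f3.png

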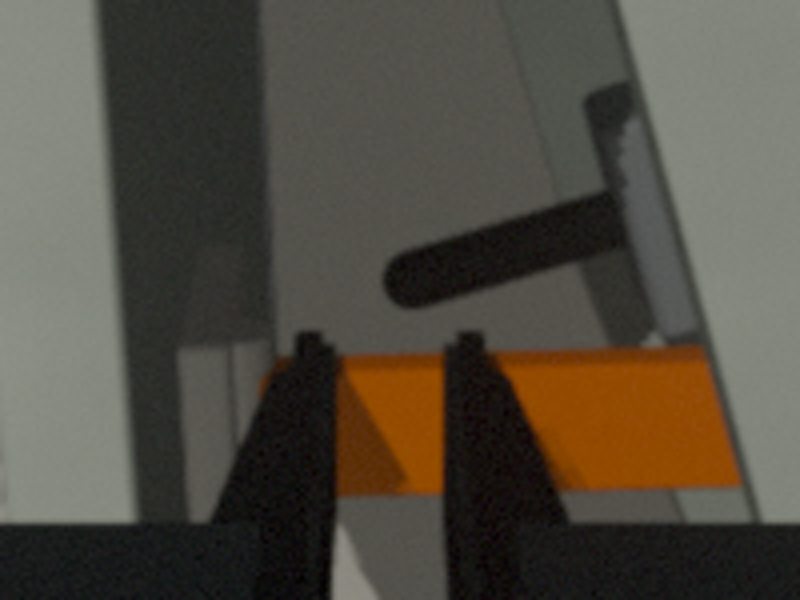

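The orange arm is drawn well out and the forces are low, so the barb is passing the rail. I keep it pressed and go on.

>>> send_rows(
  plan="-0.8 -5 1.5 0.027 12; -0.8 -5 1.3 0.027 12; -0.8 -5 1.3 0.027 12; -0.8 -5 1.3 0.027 12",
)

```text
t: 8.95
eef_pos: [536.5, 13.0, 221.6]
tcp_rot: [3.096, -0.02, 0.913]
ft_force: [-1.8, -3.9, 14.9]
opening: 0.121
```

```bash
python3 - <<'E'
from meas import *
p=eyes.read_camera("wrist"); cv2.imwrite("pics/f4.png",cv2.resize(p["image"][150:360,220:500,::-1],(800,600),interpolation=cv2.INTER_CUBIC))
print(w2cup(env.state()["eef_pos"],o[:2],o[2]),env.state()["ft_force"])
E
```

```text
[[-47.16243665 -47.83439704 221.59501527]] [-2.07877656 -1.2936854  14.83448839]
```

View pics/f4.png

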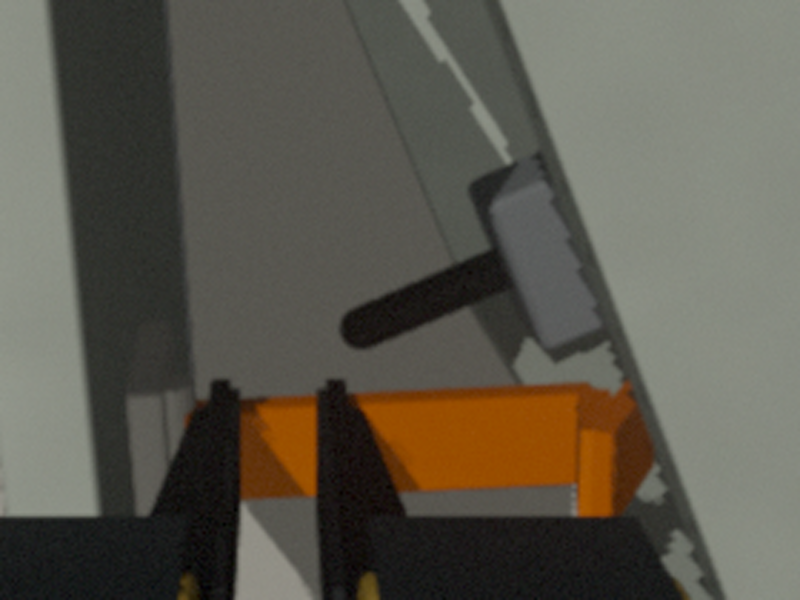

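The barb now shows in front of the carcass, at about (600,440) in the zoom, so the catch is past. I hold the press until about 0.6 rad.

>>> send_rows(
  plan="-0.9 -6 1.3 0.033 12; -0.9 -6 1.3 0.033 12; -0.9 -6 1.3 0.033 12; -0.9 -6 1.3 0.033 12; -0.9 -6 1.3 0.033 12; -0.9 -6 1.3 0.033 12; -0.9 -6 1.3 0.033 12; -0.9 -6 1.3 0.033 12",
)

```text
t: 9.8
eef_pos: [500.8, 36.5, 221.4]
tcp_rot: [3.08, -0.042, 0.641]
ft_force: [-6.9, -7.7, 20.5]
opening: 0.124
```

```bash
python3 - <<'E'
from meas import *
p=eyes.read_camera("wrist"); cv2.imwrite("pics/f5.png",p["image"][:,:,::-1])
print(w2cup(env.state()["eef_pos"],o[:2],o[2]),env.state()["ft_force"],env.state()["joints"].round(2))
E
```

```text
[[-87.49464781 -33.19763688 221.3247131 ]] [-6.32485594 -4.75954929 20.24628865] [-0.05  0.28  1.89 -0.03  0.9   0.9 ]
```

View pics/f5.png

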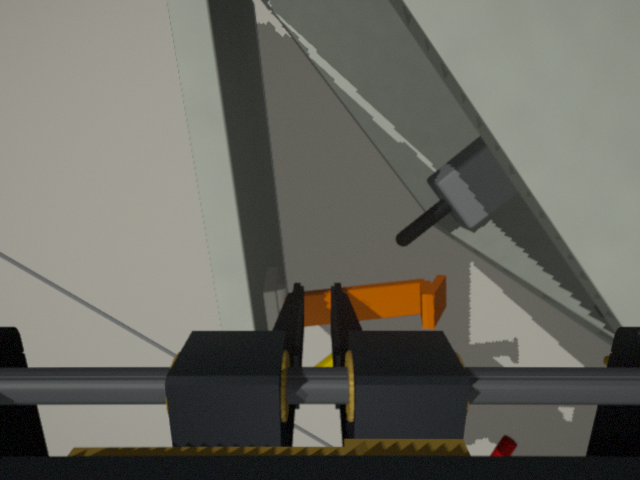

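Force is up to 20 N, but the door is clear of the catch. I lift off it and push on against the door's inner face.

>>> send_rows(
  plan="0 0 -8 0 12; 0 0 -8 0 12; 0 -5 0 0 12; 0 -5 0 0 12; -0.5 -5 0 0 12",
)

```text
t: 10.35
eef_pos: [488.9, 49.9, 237.0]
tcp_rot: [3.08, -0.043, 0.638]
ft_force: [-0.4, 0.2, -0.5]
opening: 0.127
```

```bash
python3 - <<'E'
from meas import *
p=eyes.read_camera("wrist"); cv2.imwrite("pics/f6.png",p["image"][:,:,::-1])
print(w2cup(env.state()["eef_pos"],o[:2],o[2]),env.state()["ft_force"],env.state()["joints"].round(2))
print("door inner top",c(p,[[210,0],[243,250]],260))
E
```

```text
[[-102.18843152  -23.04846648  236.87284501]] [-0.04047705  0.32803937  0.61622725] [-0.02  0.25  1.89 -0.03  0.93  0.93]
door inner top [[ -53.    89.5  260. ]
 [-101.9   21.3  260. ]]
```

View pics/f6.png

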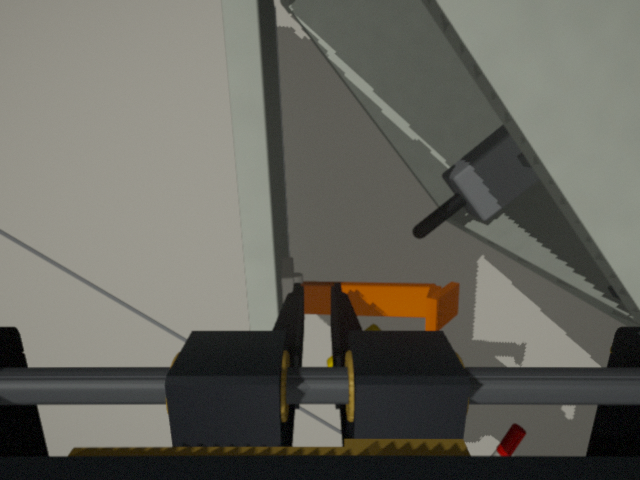

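>>> send_rows(
  plan="0 -6 0 0.02 12; -1 -8 0 0.04 12; -1.5 -8 0 0.045 12; -1.5 -8 0 0.045 12; -1.5 -8 0 0.045 12; -1.5 -8 0 0.045 12; -1.5 -8 0 0.045 12",
)

```text
t: 11.1
eef_pos: [451.5, 95.2, 230.8]
tcp_rot: [3.097, -0.054, 0.344]
ft_force: [-0.8, -0.8, -0.0]
opening: 0.123
```

```bash
python3 - <<'E'
from meas import *
p=eyes.read_camera("wrist"); cv2.imwrite("pics/f7.png",p["image"][:,:,::-1])
print(w2cup(env.state()["eef_pos"],o[:2],o[2]),env.state()["ft_force"],env.state()["joints"].round(2))
E
```

```text
[[-149.18174884   12.51903743  230.65036548]] [-0.32023658  0.58812843 -0.65490386] [ 0.08  0.22  1.96 -0.04  0.91  1.34]
```

View pics/f7.png

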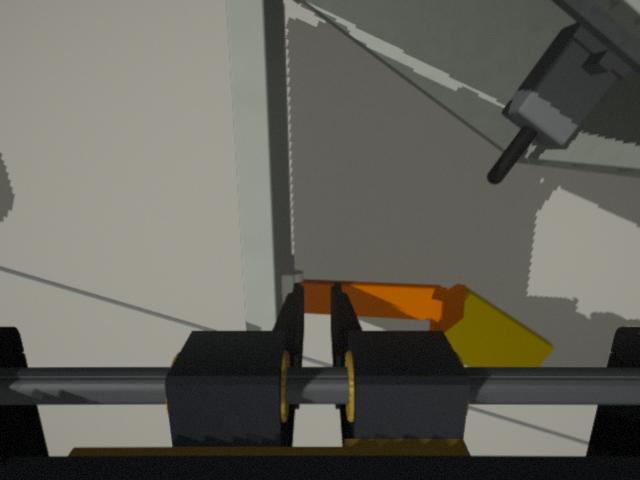

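>>> send_rows(
  plan="-1.5 -8 -2 0.045 12; -1.5 -8 -1 0.045 12; -1.5 -8 -1 0.045 12; -1.5 -8 -1 0.045 12; -1.5 -8 -1 0.045 12; -1.5 -8 -1 0.045 12; -1.5 -8 -1 0.045 12; -1.5 -8 -1 0.045 12",
)

```text
t: 11.95
eef_pos: [425.3, 158.2, 234.5]
tcp_rot: [3.118, -0.061, -0.023]
ft_force: [0.7, -0.0, 0.0]
opening: 0.125
```

```bash
python3 - <<'E'
from meas import *
p=eyes.read_camera("wrist"); cv2.imwrite("pics/f8.png",p["image"][:,:,::-1])
print(w2cup(env.state()["eef_pos"],o[:2],o[2]),env.state()["ft_force"],env.state()["joints"].round(2))
E
```

```text
[[-188.84693128   67.87013541  234.60475256]] [ 0.2512099  -0.43680076 -0.3308265 ] [ 0.23  0.2   1.96 -0.05  0.93  1.86]
```

View pics/f8.png

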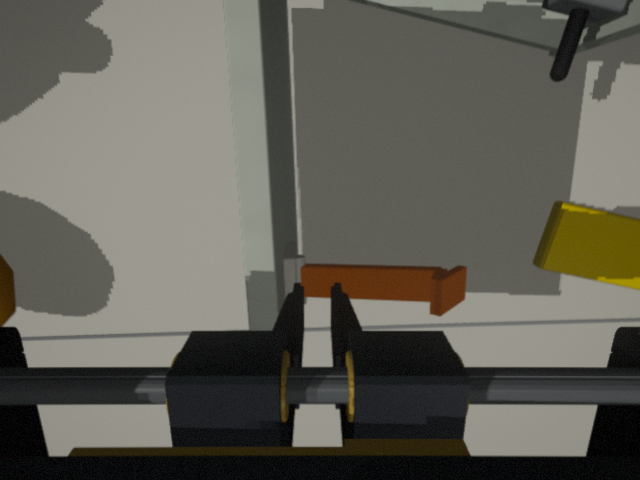

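>>> send_rows(
  plan="1 -8 -1 0.045 12; 1 -8 -1 0.045 12; 1 -8 -1 0.045 12; 1 -8 -1 0.03 12; 0 0 0 0 12",
)

```text
t: 12.5
eef_pos: [431.6, 190.9, 237.0]
tcp_rot: [3.128, -0.061, -0.188]
ft_force: [0.8, -0.7, 0.2]
opening: 0.127
```

```bash
python3 - <<'E'
from meas import *
p=eyes.read_camera("wrist"); cv2.imwrite("pics/f9.png",p["image"][:,:,::-1])
print(w2cup(env.state()["eef_pos"],o[:2],o[2]),env.state()["ft_force"],env.state()["joints"].round(2))
E
```

```text
[[-190.17224634  100.06324934  236.90385238]] [ 0.59574    -0.59523185  0.12809953] [ 0.3   0.23  1.92 -0.05  0.95  2.09]
```

View pics/f9.png

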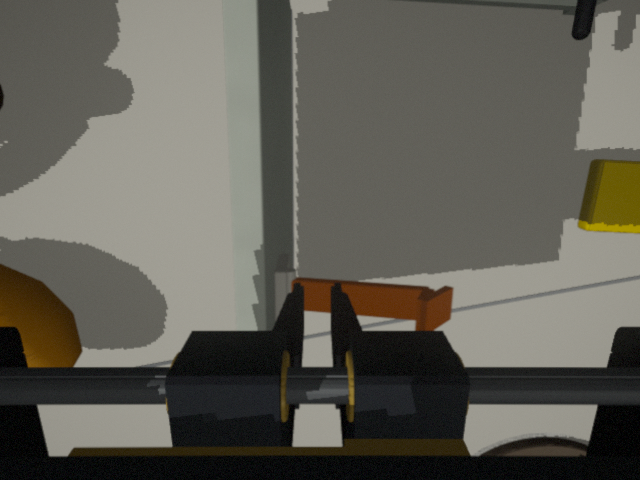

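>>> send_rows(
  plan="0 6 0 0 12; 0 4 -10 0 12; 0 0 -40 0 12; 0 0 -45 0 12; 0 20 -20 0 12; 0 40 0 0 12; 0 30 0 0 12; 0 0 0 0 12",
)

```text
t: 13.35
eef_pos: [403.5, 88.0, 361.9]
tcp_rot: [3.126, -0.063, -0.179]
ft_force: [0.3, 0.1, 1.2]
opening: 0.125
```

```bash
python3 - <<'E'
from meas import *
print(env.state()["ft_force"],env.state()["joints"].round(2),env.state()["t"])
for n in ["top","scene","wrist"]:
    p=eyes.read_camera(n); cv2.imwrite(f"pics/g{n}.png",p["image"][:,:,::-1])
    h=w2cup(cup2w([0,0,0],o[:2],o[2]),o[:2],o[2])
    for th in (1.2,1.35,1.5,1.6):
        P=[[-11+3,133,260],[-11+3-263*np.sin(th),133-263*np.cos(th),260]]
        print(n,th,proj(p,cup2w(P,o[:2],o[2])).round(0).tolist())
E
```

```text
[0.30326937 0.06097729 1.15649495] [ 0.08  0.01  1.82 -0.03  1.25  1.84] 13.35
top 1.2 [[241.0, 206.0], [245.0, 313.0]]
top 1.35 [[241.0, 206.0], [228.0, 313.0]]
top 1.5 [[241.0, 206.0], [212.0, 310.0]]
top 1.6 [[241.0, 206.0], [201.0, 307.0]]
scene 1.2 [[394.0, 231.0], [387.0, 185.0]]
scene 1.35 [[394.0, 231.0], [399.0, 185.0]]
scene 1.5 [[394.0, 231.0], [412.0, 187.0]]
scene 1.6 [[394.0, 231.0], [420.0, 188.0]]
wrist 1.2 [[93.0, -74.0], [252.0, 326.0]]
wrist 1.35 [[93.0, -74.0], [200.0, 339.0]]
wrist 1.5 [[93.0, -74.0], [146.0, 344.0]]
wrist 1.6 [[93.0, -74.0], [109.0, 343.0]]
```

View pics/gtop.png

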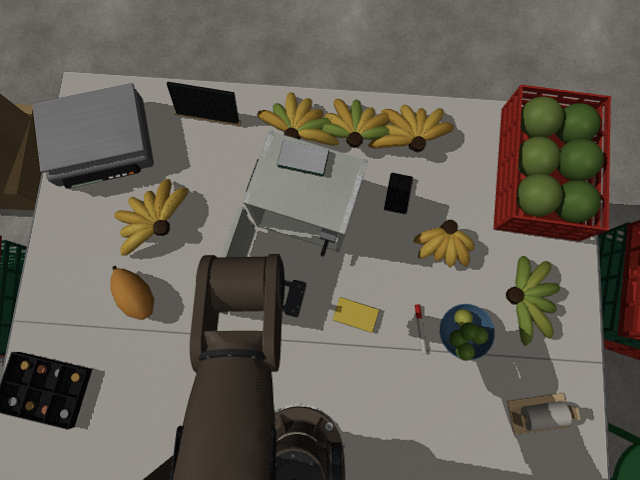

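View pics/gscene.png

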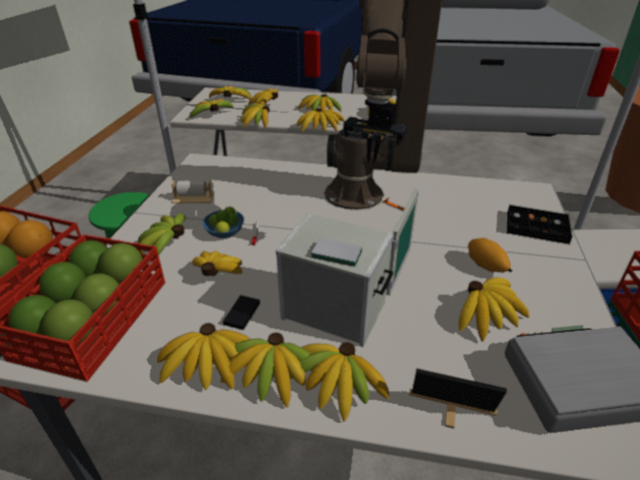

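View pics/gwrist.png

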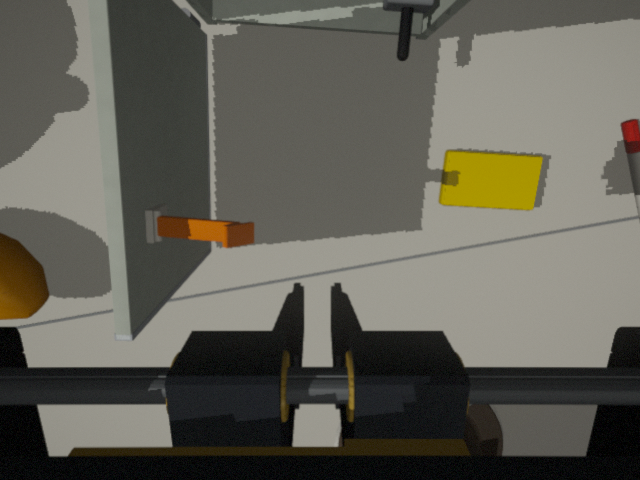

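In the wrist view the door's free edge is at (124,336), close to the 1.5–1.6 rad prediction, and the tin sits as before at (303,155) in the top view. I check for displacements, then hand in.

```bash
python3 - <<'E'
from meas import *
import pickle
from cell import job_done
a=pickle.load(open("ps0.pkl","rb"))["scene"]["image"]; b=eyes.read_camera("scene")["image"]
# template shift of the tin, papaya, bowl, bananas, marker
for n,(x,y,w,h) in dict(tin=(305,236,62,32),papaya=(465,234,50,42),bowl=(200,203,46,38),ripe=(458,275,72,62),green=(138,212,50,42),small=(192,248,54,30),marker=(248,228,14,20)).items():
    t=a[y:y+h,x:x+w]; s=b[y-12:y+h+12,x-12:x+w+12]
    r=cv2.matchTemplate(s,t,cv2.TM_CCOEFF_NORMED); _,v,_,l=cv2.minMaxLoc(r); print(n,round(v,3),(l[0]-12,l[1]-12))
print(env.state()["t"],env.state()["ft_force"].round(1))
print(job_done())
E
```

```text
tin 1.0 (0, 0)
papaya 1.0 (0, 0)
bowl 0.851 (0, 0)
ripe 1.0 (0, 0)
green 0.951 (0, 0)
small 0.993 (0, 0)
marker 0.674 (1, -1)
13.55 [ 0.   0.3 -0.5]
the job is handed in; nothing more can be done
None
```

The cupboard door is standing open at about 1.5 rad, near enough square to the cupboard, and I handed the job in at 13.6 s of the 61 s allowed. No verdict is reported.

- **Latch:** I pressed the free side of the door by force until it hit its hard stop at about 17 N. The door then sprang ajar to about 0.2 rad.
- **Catch:** I put the fingertips down through the gap onto the orange arm and pressed it about 5 mm. I held it down at 10–20 N while drawing the door to about 0.6 rad. The sideways force stayed low throughout, so the barb was not forced on the rail.
- **Opening:** I lifted off the catch, pushed the door on from its inner face, and backed away clear of everything.

**Last checks:**
- The wrist and scene pictures put the door at about 1.5 to 1.56 rad, well past the 1.2 rad needed. I did not measure that it was at rest, beyond the robot being clear and feeling no outside force.
- The tin, papaya, bowl and all three banana hands show no shift in the scene picture from the start. The bowl match was a little weak (0.85), probably because the arm's shadow changed.
- The marker match was poor (0.67) and showed a one-pixel shift. I took this as the shadow too, because the arm never came near it and the top view shows it in the same place.

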